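# Zero, index and lock the feed of a tissue slicer

## Robot

A 6-joint arm with a two-finger parallel gripper is mounted at the origin on a cart in front of the work surface, level with it; the furniture and walls round the work are solid. World frame = base frame: x ahead of the robot, y to its left, z up, the work surface at z = 0. Lengths are in m, angles in rad, forces in N, time in s.
With the tool pointing down it reaches from about 0.275 to 0.875 m from the base axis. Payload 12.5 kg.
Tool frame: the origin (TCP) lies at the very end of the fingers, on their centre line; the grasp point (between the pads) lies 19 mm behind it; z points along the fingers, y is the line along which they close (so a half turn about z gives the same grasp; the last joint's range is limited). The gripper opens to 85 mm and grips with 20 to 120 N. Pads are 22 mm wide; open, the fingers measure 114 mm over their backs; the gripper's body (76 mm by 85 mm) begins 54 mm behind the grasp point. The pads swing forward as they close: fully open they stand 13 mm farther back than shut.
Start: joints at [-1.253, 0.351, 1.652, -0, 1.139, -0.085], TCP at [0.216, -0.506, 0.231] pointing down, gripper open.
Joint ranges: [-2.75, 2.75], [-0.79, 2.1], [0.01, 2.65], [-1.57, 4.71], [0.07, 3.14], [-2.87, 2.87]. Speed limits (rad/s): [2.22, 2.22, 2.79, 3.14, 3.14, 3.14].

## Interface

Orientations are given as a 3x3 rotation matrix whose columns are the frame's x, y, z axes.
In Python, from bench import manip gives the robot as it stands. Calls block until the motion is done:
- manip.move_ptp(position, orientation): joint-space move of the TCP to a pose.
- manip.move_l(position, attitude=None, max_speed=0.15): straight line of the TCP; attitude=None keeps the orientation; max_speed is the mean speed in m/s.
- manip.move_j(angles): joint-space move.
- manip.set_gripper(opening, effort=None): opening from 0.0 (shut) to 1.0 (fully open); effort is the grip in N (None keeps the last); returns when the fingers have stopped.
- manip.dwell(seconds).
- manip.inverse_kinematics(position, orientation): joint angles nearest the present ones, or None.
- manip.grab_frame(name): name is "scene" or "top" or "wrist"; returns (picture, depth): 384x512x3 uint8, red, green, blue; 384x512 float32, m along the optical axis (not along the pixel's ray), 0 where there is no reading.
- manip.get_calibration(name): a dict with "camera_matrix" (3x3 intrinsics, pixels), "R" (3x3) and "t" (3): a world point X has camera coordinates R X + t. Camera axes: x right, y down, z forward; pixel columns grow to the right and rows downward; lengths in m; the calibration is good to about 2 mm. A picture is of the moment at which its call begins: read the wrist's pose just before it. get_calibration takes no time and is no camera call; for the wrist camera it gives the pose at the moment of the call.
A pose or a line that the arm cannot do raises manip.Unreachable and nothing moves.
- manip.sign_off(): hands the job in; it is judged then, once.
Trained networks look in the newest picture that a camera, given by its name, has taken for a name from the list of things; names that differ only in an ending like _2 or _b are one class to them, and where a whole thing is asked for, a point or a joint stands for the part that bears it (a point fixed in the world has none). Each returns a list of dicts, best first, with "confidence" (0 to 1); they miss things now and then, are a little off and sometimes report something else, mostly with a low value. They report only what shows in the picture. A call takes as long as a camera call.
- manip.look_for(camera, name): "at" ([x, y, z] in m, in world coordinates, good to about 4 mm: the middle of the surface that is visible of it).
Readings, each from a call of its own:
- manip.current_time(): time.
- manip.current_qpos(): joint angles.
- manip.current_joint_vel(): joint speeds.
- manip.current_joint_torque(): joint torques, N m.
- manip.current_ee_pos(): TCP position.
- manip.current_tcp_rot(): TCP orientation.
- manip.current_force(): force on the tool from outside, world axes, zero at the start.
- manip.current_ft_torque(): the same for the moment, N m.
- manip.current_grip_width(): opening from 0.0 (shut) to 1.0 (fully open).
- manip.current_grip_force(): force on a finger pad.
Only numpy, scipy, OpenCV 4.12 (cv2) and the standard library are available. Lean on these libraries where they do the work, as an engineer would, in place of code of your own. Each camera call takes 0.05 s, during which the arm holds its last target. There are 200 camera calls.

## Task

Set the feed of the cream tissue slicer to five: throw its lever out of the red (locked) notch into the green middle notch without letting it run on into the white notch, wind the black dial anticlockwise back onto its stop, then turn it clockwise exactly five clicks. Then put the lever back into the red notch to lock the feed, let go, and leave the things standing around it where they are.

Things in the scene. Friction and masses are not known exactly. Their poses are not given: they have to be found in the camera images.
- dial_grip (a point): Where to grip the feed dial, a black ribbed round knob 44 mm in diameter and 34 mm tall on a flat aluminium skirt 72 mm across. The point lies on the dial's axis, 12 mm below the knob's flat top and 22 mm above the skirt's face. Its z axis points out of the sloping panel along the dial's axis, 30 degrees off vertical, leaning to the robot's side; the point's frame turns with the dial.
- dial (a joint): Dial angle in rad, growing clockwise seen from outside; 0 = on its stop. One click every 0.262 (15 degrees), so five clicks = 1.309. It starts two to four clicks from the stop. A spring holds it in each click with about 0.2 N m. On the stop its red mark meets the panel's white index, up-slope of the dial. Locked while the lever is in the red notch; it feeds the carriage 3 mm a click.
- lever_grip (a point): Where to grip the feed lever's handle: black, round, 20 mm in diameter, standing square to the panel (its axis parallel to the dial's; same z axis). The point lies on the handle's axis, 25 mm above the face of the steel arm that carries it and 25 mm below the handle's top. It swings about point lever_pivot.
- lever_pivot (a point): Point on the lever's turning axis, level with the gripping point lever_grip, which swings round it at 75 mm. Its z axis is the turning axis, square to the panel (30 degrees off vertical, leaning to the robot's side). The steel hub below it is 30 mm across.
- lever (a joint): Lever angle in rad: 0 = red notch (feed locked; it starts here), 0.349 (20 degrees) = green middle notch (feed free), 0.698 = white notch (nut released). It grows anticlockwise seen from outside: the handle moves towards the dial (to the right), 26 mm a notch. A spring pulls it into the nearest notch; leaving one takes about 4 N at the handle. Coloured spots mark the notches.
- slicer: Tissue slicer, fixed to the desk: cream housing 211 (x) x 230 (y) x 100 mm, with a dark panel on its front that slopes 30 degrees (facing the robot and up), the dial on its right and the lever on its left, and a carriage and blade gate on the rear deck, 160 mm high. Origin: centre of the underside; x to the rear, y to its left, z up.
- blade_dispenser: Bystander: white and blue blade dispenser, 30 x 100 x 22 mm, lying before the slicer. Origin: centre of its underside.
- tape_roll: Bystander: roll of beige tape, 53 mm across, 18 mm high. Origin: centre of its underside.
- stain_jar: Bystander: square glass staining jar with violet stain, 62 x 62 x 104 mm, standing left of the slicer. Origin: centre of its underside.
- marker: Bystander: black marker pen with green cap, 132 mm long, lying left of the slicer. Origin: centre of its underside.
- forceps: Bystander: steel forceps, 119 mm long, 15 mm wide, 9 mm high, lying before the slicer. Origin: centre of its underside.

How it is judged:
On the way, in this order (a step that is already met when the one before it is completed fails the run):
1. the lever is in the green middle notch (value of joint lever between 0.259 and 0.439 rad), for 0.2 s.
2. the dial is back on its stop, the lever in the green notch (all of step 1 and value of joint dial below 0.09 rad), for 0.2 s.
3. the dial stands five clicks from its stop, the lever in the green notch (all of step 1 and value of joint dial between 1.219 and 1.399 rad), for 0.2 s.
At the end, for the whole second after the job is handed in: The dial stands five clicks from its stop (1.309 rad, within 0.09) and the lever is back in the red notch (under 0.09 rad) (value of joint dial between 1.219 and 1.399 rad and value of joint lever below 0.09 rad); the robot touches nothing.
It fails at once if the lever runs on towards the white notch (beyond 0.54 rad) (value of joint lever above 0.54 rad).
It fails at once if one of the listed bystanders is moved by more than 20 mm (distance of any of blade_dispenser, tape_roll, stain_jar, marker, forceps from where it was at the start of the episode above 0.02 m).
It also fails if it takes over 50 s, if anything falls off the work surface, if the arm or the gripper's body presses on something with over 40 N, if the wrist force passes 120 N, or if a joint passes its speed limit or range.

## Working session

There is one attempt and no reset: what is moved stays moved. The work goes in short steps, each a Python script; the robot and the scene stay as the last script left them, time stands still between calls to the robot, and variables do not carry over. Pictures are saved under pics/ and viewed, at most 10 in all, crops included, and the job is handed in when it is done.

```bash
ls; mkdir -p pics; python3 - <<'E'
from bench import manip
import cv2,numpy as np
for c in("scene","top"):
    p,d=manip.grab_frame(c); cv2.imwrite(f"pics/{c}0.png",p[:,:,::-1]); np.savez(f"{c}0.npz",p=p,d=d,**manip.get_calibration(c))
    for n in("dial_grip","lever_grip","lever_pivot","dial","lever","slicer","blade_dispenser","tape_roll","stain_jar","marker","forceps"):
        try:
            print(c,n,[(np.round(r["at"],3).tolist(),round(r["confidence"],2)) for r in manip.look_for(c,n)[:2]])
        except Exception as e: print(c,n,e)
print(manip.current_time())
E
```

```text
pics
scene dial_grip [([0.637, 0.252, 0.091], 0.87), ([0.546, 0.473, 0.06], 0.74)]
scene lever_grip [([0.556, 0.337, 0.09], 0.59)]
scene lever_pivot [([0.555, 0.339, 0.089], 0.67), ([0.574, 0.132, 0.013], 0.53)]
scene dial [([0.633, 0.252, 0.091], 0.74)]
scene lever [([0.556, 0.338, 0.086], 0.68)]
scene slicer [([0.625, 0.36, 0.086], 0.96)]
scene blade_dispenser [([0.459, 0.266, 0.018], 0.91)]
scene tape_roll [([0.574, 0.134, 0.013], 0.67)]
scene stain_jar [([0.549, 0.473, 0.058], 0.92)]
scene marker [([0.459, 0.39, 0.01], 0.77)]
scene forceps [([0.507, 0.199, 0.006], 0.62)]
top dial_grip [([0.65, 0.24, 0.09], 0.83)]
top lever_grip [([0.574, 0.334, 0.094], 0.68)]
top lever_pivot [([0.576, 0.334, 0.098], 0.7)]
top dial [([0.646, 0.245, 0.09], 0.94)]
top lever [([0.576, 0.337, 0.093], 0.66)]
top slicer [([0.648, 0.316, 0.103], 0.97)]
top blade_dispenser [([0.461, 0.262, 0.023], 0.77), ([0.648, 0.24, 0.089], 0.35)]
top tape_roll [([0.58, 0.119, 0.014], 0.6), ([0.646, 0.312, 0.103], 0.35)]
top stain_jar [([0.561, 0.456, 0.09], 0.61)]
top marker [([0.465, 0.382, 0.012], 0.66)]
top forceps []
1.2
```

View pics/scene0.png

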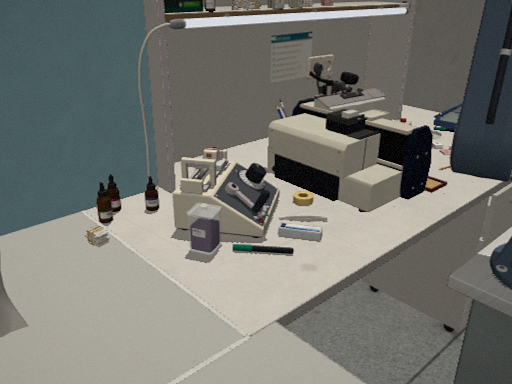

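View pics/top0.png

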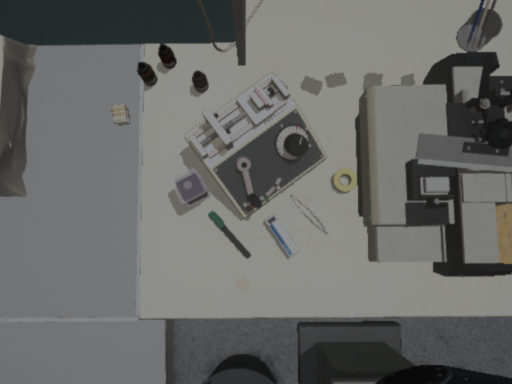

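The slicer is yawed about 35° (front facing right and towards the robot). In the top view the lever hub is at (243,163), the handle at (253,200) and the dial at (293,145). Next I fit the panel plane and go to look square at it with the wrist camera.

```bash
cat > h.py <<'E'
import numpy as np,cv2
from bench import manip
def cloud(d,K,R,t):
    v,u=np.mgrid[:d.shape[0],:d.shape[1]]
    c=np.stack([(u-K[0,2])/K[0,0]*d,(v-K[1,2])/K[1,1]*d,d],-1)
    return (c-t)@R   # R^T(c-t)
def snap(cam,name):
    k=manip.get_calibration(cam); p,d=manip.grab_frame(cam)
    cv2.imwrite(f"pics/{name}.png",p[:,:,::-1])
    K,R,t=[np.array(k[s]) for s in("camera_matrix","R","t")]
    np.savez(name+".npz",p=p,d=d,camera_matrix=K,R=R,t=t)
    return p,d,K,R,t
E
python3 - <<'E'
from h import *
z=np.load("top0.npz");P=cloud(z["d"],z["camera_matrix"],z["R"],z["t"])
dark=(z["p"].max(2)<75)
m=np.zeros_like(dark);m[135:215,210:330]=1
X=P[m&dark&(P[...,2]>.03)&(P[...,2]<.17)]
best=0;rng=np.random.default_rng(0)
for _ in range(2000):
    a=X[rng.choice(len(X),3,0)];n=np.cross(a[1]-a[0],a[2]-a[0]);l=np.linalg.norm(n)
    if l<1e-5:continue
    n/=l;n*=np.sign(n[2]);i=abs((X-a[0])@n)<.003
    if i.sum()>best and .75<n[2]<.95:best=i.sum();I=i
Y=X[I];c=Y.mean(0);n=np.linalg.svd(Y-c)[2][2];n*=np.sign(n[2])
print(len(X),best,c,n,np.degrees(np.arccos(n[2])),"yaw",np.degrees(np.arctan2(-n[1],-n[0])))
yaw=np.arctan2(-n[1],-n[0])
n=np.array([-.5*np.cos(yaw),-.5*np.sin(yaw),.866]);h=np.array([-np.sin(yaw),np.cos(yaw),0])
k=manip.get_calibration("wrist");R,t=np.array(k["R"]),np.array(k["t"])
Rt=manip.current_tcp_rot();pt=manip.current_ee_pos()
print("cam in tcp",np.round(Rt.T@(-R.T@t-pt),3),np.round(Rt.T@R.T,2).tolist())
for s in(1,-1):
  for nm,y in(("h",h*s),("u",np.cross(n,h)*s)):
    Ro=np.c_[np.cross(y,-n),y,-n]
    for dd in(.05,.2,.28):
      print(nm,s,dd,np.round(q,2).tolist() if (q:=manip.inverse_kinematics(c+dd*n,Ro)) is not None else None)
E
```

```text
4033 3097 [0.60237681 0.30020115 0.06604869] [-0.40510379 -0.29450037  0.86554056] 30.055512900019437 yaw 36.01621905111057
cam in tcp [ 0.072 -0.    -0.143] [[0.0, -0.96, -0.29], [1.0, 0.0, 0.0], [-0.0, -0.29, 0.96]]
h 1 0.05 [0.32, 0.52, 1.86, 0.53, 0.3, -2.35]
h 1 0.2 [0.27, 0.2, 1.94, 0.35, 0.54, -2.19]
h 1 0.28 [0.24, 0.03, 1.94, 0.3, 0.7, -2.15]
u 1 0.05 [0.32, 0.52, 1.86, 0.53, 0.3, 2.37]
u 1 0.2 [0.27, 0.2, 1.94, 0.35, 0.54, 2.53]
u 1 0.28 [0.24, 0.03, 1.94, 0.3, 0.7, 2.57]
h -1 0.05 [0.32, 0.52, 1.86, 0.53, 0.3, 0.8]
h -1 0.2 [0.27, 0.2, 1.94, 0.35, 0.54, 0.96]
h -1 0.28 [0.24, 0.03, 1.94, 0.3, 0.7, 1.0]
u -1 0.05 [0.32, 0.52, 1.86, 0.53, 0.3, -0.78]
u -1 0.2 [0.27, 0.2, 1.94, 0.35, 0.54, -0.61]
u -1 0.28 [0.24, 0.03, 1.94, 0.3, 0.7, -0.58]
```

```bash
cat >> h.py <<'E'
yaw=np.radians(36.016)
N=np.array([-.5*np.cos(yaw),-.5*np.sin(yaw),.8660254]);H=np.array([-np.sin(yaw),np.cos(yaw),0]);U=np.cross(H,N)
C=np.array([.60238,.30020,.06605])
B=np.c_[U,H,N]   # panel frame: up-slope, left, out
def rot(a):
    "tool pointing into panel, y along up-slope turned by a (rad) about tool z (clockwise from outside)"
    y=np.cos(a)*U-np.sin(a)*H; return np.c_[np.cross(y,-N),y,-N]
def W(p): return C+B@np.asarray(p)
def L(x): return (np.asarray(x)-C)@B
E
python3 - <<'E'
from h import *
D=np.diag([1,-1,-1.])
R0=manip.current_tcp_rot()
manip.move_ptp([.15,-.36,.42],R0)
manip.move_ptp([.33,.05,.42],R0)
manip.move_ptp(W([0.02,-.02,.18]),rot(0))
print(manip.current_qpos(),manip.current_time())
snap("wrist","w1")
for n in("dial_grip","lever_grip","lever_pivot","lever","dial"):
    print(n,[(np.round(r["at"],3).tolist(),np.round(L(r["at"]),3).tolist(),round(r["confidence"],2)) for r in manip.look_for("wrist",n)[:2]])
E
python3 -c "
import cv2;i=cv2.imread('pics/w1.png');cv2.imwrite('pics/w1b.png',cv2.resize(i,(768,576)))"
```

```text
[ 0.25120335  0.26154786  1.87124105  0.36263022  0.54512885 -0.64308584] 5.4167
dial_grip [([0.634, 0.24, 0.09], [0.004, -0.067, 0.026], 0.55), ([0.563, 0.133, 0.021], [-0.135, -0.112, 0.026], 0.17)]
lever_grip [([0.575, 0.336, 0.098], [0.015, 0.045, 0.028], 0.8)]
lever_pivot [([0.576, 0.335, 0.096], [0.014, 0.044, 0.027], 0.65)]
lever [([0.577, 0.333, 0.098], [0.015, 0.042, 0.029], 0.93)]
dial [([0.643, 0.242, 0.091], [0.011, -0.071, 0.022], 0.9)]
```

View pics/w1b.png

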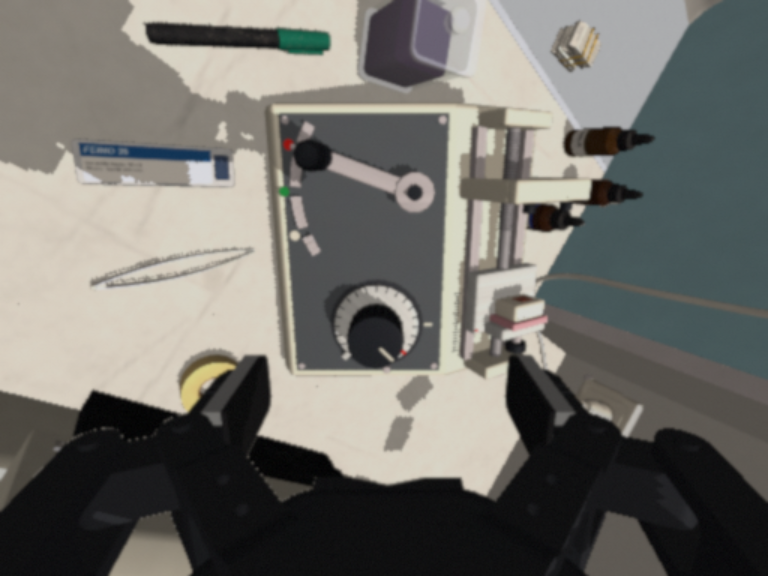

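The view is square onto the panel (up-slope is right). It shows the handle at (312,155), the hub at (414,192), the dial skirt around (377,322) and the knob top around (377,345). The red mark at (405,352) sits clockwise of the index at (428,324), about 3 clicks. Now the exact local coordinates from depth.

```bash
python3 - <<'E'
from h import *
z=np.load("w1.npz");K,R,t=z["camera_matrix"],z["R"],z["t"]
P=L(cloud(z["d"],K,R,t).reshape(-1,3)).reshape(384,512,3)
S=lambda u,v:(int(v/1.5),int(u/1.5))
for nm,u,v in(("handle",312,150),("hub",407,192),("arm",360,175),("knobtop",375,345),("skirt",350,315),("panel",330,270),("panel2",420,270),("deckedge",455,300),("gate",500,315),("gate2",520,318),("carr",500,180),("red",289,145),("green",285,191),("white",295,236),("index",428,324),("redmark",405,352)):
    i,j=S(u,v);print(nm,np.round(np.median(P[i-1:i+2,j-1:j+2].reshape(-1,3),0),4))
def circ(win,h0,h1):
    u0,v0,u1,v1=[int(x/1.5) for x in win]
    Q=P[v0:v1,u0:u1].reshape(-1,3);Q=Q[(Q[:,2]>h0)&(Q[:,2]<h1)]
    c,r=cv2.minEnclosingCircle(Q[:,:2].astype(np.float32));return len(Q),np.round(c,4),round(r,4),np.round(np.median(Q,0),4)
Q=P[int(295/1.5):int(370/1.5),int(335/1.5):int(425/1.5)].reshape(-1,3)
print("dial h hist",np.histogram(Q[:,2],np.arange(-.01,.06,.004)))
Q=P[int(130/1.5):int(172/1.5),int(290/1.5):int(332/1.5)].reshape(-1,3)
print("handle hist",np.histogram(Q[:,2],np.arange(-.01,.1,.005)))
Q=P[int(165/1.5):int(220/1.5),int(390/1.5):int(440/1.5)].reshape(-1,3)
print("hub hist",np.histogram(Q[:,2],np.arange(-.01,.06,.004)))
E
```

```text
handle [-0.0268  0.0623  0.0618]
hub [0.0339 0.0343 0.017 ]
arm [-0.0007  0.0471  0.0137]
knobtop [ 0.01   -0.0795  0.04  ]
skirt [-0.0123 -0.0677  0.0061]
panel [-0.0279 -0.0302 -0.0004]
panel2 [ 0.0468 -0.0302 -0.0006]
deckedge [ 0.0775 -0.0582 -0.0049]
gate [ 0.1122 -0.066   0.0122]
gate2 [ 0.1245 -0.0637  0.0233]
carr [0.0982 0.0434 0.031 ]
red [-0.0558  0.0688 -0.0003]
green [-0.0607  0.0344  0.0004]
white [-0.0559 -0.001   0.0003]
index [ 0.0542 -0.0779  0.0006]
redmark [ 0.0349 -0.1011  0.0049]
dial h hist (array([   0,   12,  739,  616,  315,   33,   37,   39,   37,   41,   49,
         63, 1008,    0,    0,    0,    0]), array([-0.01 , -0.006, -0.002,  0.002,  0.006,  0.01 ,  0.014,  0.018,
        0.022,  0.026,  0.03 ,  0.034,  0.038,  0.042,  0.046,  0.05 ,
        0.054,  0.058]))
handle hist (array([  0, 159, 162,  11,  18,  19,   0,   6,  15,  12,  13,  10,  33,
        83, 238,   3,   0,   0,   0,   0,   0]), array([-0.01 , -0.005,  0.   ,  0.005,  0.01 ,  0.015,  0.02 ,  0.025,
        0.03 ,  0.035,  0.04 ,  0.045,  0.05 ,  0.055,  0.06 ,  0.065,
        0.07 ,  0.075,  0.08 ,  0.085,  0.09 ,  0.095]))
hub hist (array([  0,  12, 561,   0,   1,  36, 489,  82,   0,   0,   0,   0,   0,
         0,   0,   0,   0]), array([-0.01 , -0.006, -0.002,  0.002,  0.006,  0.01 ,  0.014,  0.018,
        0.022,  0.026,  0.03 ,  0.034,  0.038,  0.042,  0.046,  0.05 ,
        0.054,  0.058]))
```

```bash
python3 - <<'E'
from h import *
z=np.load("w1.npz");P=L(cloud(z["d"],z["camera_matrix"],z["R"],z["t"]).reshape(-1,3)).reshape(384,512,3)
def circ(nm,win,h0,h1):
    u0,v0,u1,v1=[int(x/1.5) for x in win]
    Q=P[v0:v1,u0:u1].reshape(-1,3);Q=Q[(Q[:,2]>h0)&(Q[:,2]<h1)]
    c,r=cv2.minEnclosingCircle(Q[:,:2].astype(np.float32));print(nm,len(Q),"circ",np.round(c,4),round(r,4),"med",np.round(np.median(Q,0),4),"mid",np.round((Q.min(0)+Q.max(0))/2,4))
circ("knob",(335,300,420,375),.038,.043)
circ("skirt",(325,280,425,372),.0035,.010)
circ("handle",(285,130,335,180),.056,.067)
circ("hub",(395,160,440,220),.0145,.022)
for nm,p,a in(("lever",[-.028,.064,.020],np.pi/2+.4),("lever",[-.028,.064,.020],.4-np.pi/2),("dial",[.009,-.08,.009],0),("dialH",[.009,-.08,.009],np.pi/2)):
    print(nm,a,manip.inverse_kinematics(W(p),rot(a)))
J=np.array([L(P_) for P_ in([.561,.456,.09],)]);print("jar",J)
E
```

```text
knob 1008 circ [ 0.0099 -0.0775] 0.022 med [ 0.01   -0.0765  0.04  ] mid [ 0.0094 -0.0777  0.04  ]
skirt 1032 circ [ 0.0106 -0.0811] 0.0395 med [ 0.0118 -0.0622  0.0056] mid [ 0.0097 -0.0805  0.0067]
handle 310 circ [-0.0305  0.06  ] 0.0094 med [-0.0297  0.0597  0.0619] mid [-0.0302  0.0597  0.0607]
hub 530 circ [0.0394 0.0357] 0.0157 med [0.0394 0.0344 0.0161] mid [0.0396 0.0345 0.0174]
lever 1.9707963267948965 [0.44028409 0.56624813 1.91682323 0.58439782 0.17048536 1.22953331]
lever -1.1707963267948966 [ 0.44028409  0.56624813  1.91682323  0.58439782  0.17048536 -1.91205934]
dial 0 [ 0.20282936  0.63778115  1.73315005  0.64135241  0.35242378 -0.98547594]
dialH 1.5707963267948966 [0.20282936 0.63778115 1.73315005 0.64135241 0.35242378 0.58532039]
jar [[ 0.06232728  0.15035117 -0.0083296 ]]
```

```bash
cat >> h.py <<'E'
PIV=np.array([.0395,.0350]);HD=np.array([-.0303,.0598]);DI=np.array([.0099,-.0777])
def lev(th,h=.022):
    c,s=np.cos(th),np.sin(th); v=np.array([[c,-s],[s,c]])@(HD-PIV)*.075/np.linalg.norm(HD-PIV)
    return W([*(PIV+v),h])
AL=1.738
def st(m):
    print(m,"F",np.round(B.T@manip.current_force(),1),"T",np.round(B.T@manip.current_ft_torque(),2),"tcp",np.round(L(manip.current_ee_pos()),4),"grip",round(manip.current_grip_width(),3),round(manip.current_grip_force(),1),"t",round(manip.current_time(),2))
E
python3 - <<'E'
from h import *
for th in(0,.175,.349): print(np.round(manip.inverse_kinematics(lev(th),rot(AL)),2))
manip.set_gripper(.5,25)
manip.move_ptp(lev(0,.11),rot(AL)); st("above")
manip.move_l(lev(0),max_speed=.08); st("down")
manip.set_gripper(0,25); st("closed")
for th in(.07,.14,.21,.28,.349):
    manip.move_l(lev(th),max_speed=.05); st(th)
snap("wrist","w2")
E
```

```text
[0.43 0.56 1.93 0.62 0.17 0.96]
[0.4  0.56 1.93 0.69 0.18 0.86]
[0.38 0.57 1.93 0.73 0.19 0.8 ]
above F [0.  0.8 0.1] T [ 0.01  0.22 -0.03] tcp [-0.031   0.06    0.1101] grip 0.499 0.0 t 7.81
down F [-0.2  0.4 -0.2] T [-0.06  0.21  0.04] tcp [-0.031   0.0601  0.0223] grip 0.498 0.0 t 9.06
closed F [-0.5 -0.7  6.2] T [-0.15  0.32 -0.07] tcp [-0.0309  0.06    0.0223] grip 0.229 26.7 t 9.38
0.07 F [1.7 8.6 4.7] T [ 1.28 -0.05  0.11] tcp [-0.0327  0.0561  0.0222] grip 0.225 26.9 t 9.64
0.14 F [-1.3  4.4  8.2] T [0.69 0.51 0.48] tcp [-0.0345  0.0508  0.0222] grip 0.222 26.5 t 9.9
0.21 F [-4.3  1.9  9.6] T [0.31 0.93 0.28] tcp [-0.036   0.0454  0.0222] grip 0.224 27.1 t 10.16
0.28 F [-4.1 -1.2  6.6] T [-0.22  0.86  0.27] tcp [-0.0363  0.0395  0.0222] grip 0.226 26.5 t 10.42
0.349 F [-4.   1.   6.8] T [-0.01  0.92  0.2 ] tcp [-0.0365  0.0347  0.0221] grip 0.221 25.7 t 10.67
```

```bash
python3 - <<'E'
from h import *
manip.set_gripper(.5); st("open")
manip.move_l(lev(.349,.115),max_speed=.15)
manip.set_gripper(.85)
manip.move_ptp(W([.01,-.04,.18]),rot(0))
snap("wrist","w3"); st("look")
E
python3 -c "
import cv2;i=cv2.imread('pics/w3.png')[40:280,140:400];cv2.imwrite('pics/w3b.png',cv2.resize(i,None,fx=2.5,fy=2.5,interpolation=3)[:600])"
```

```text
open F [-0.  -0.1 -0.2] T [ 0.01  0.24 -0.01] tcp [-0.0353  0.0344  0.022 ] grip 0.501 0.0 t 11.07
look F [ 0.3 -0.8 -0.2] T [-0.01  0.25 -0.03] tcp [ 0.0098 -0.0398  0.1799] grip 0.85 0.0 t 13.84
```

View pics/w3b.png

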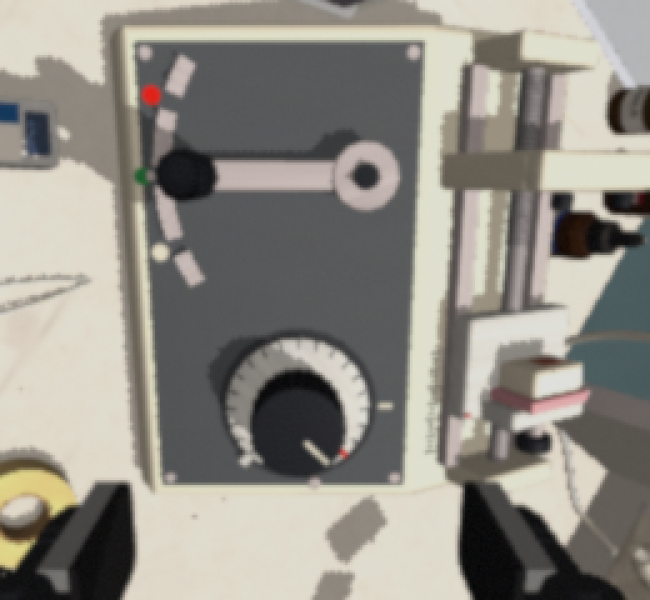

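The lever handle is at the green spot (188,175 beside 141,176). The dial's red mark at (345,455) is about 45° clockwise of the index, i.e. 3 clicks. Now I wind it back to the stop.

```bash
cat >> h.py <<'E'
def turn(deg):
    q=np.array(manip.current_qpos()); q[5]+=np.radians(deg); manip.move_j(q)
E
python3 - <<'E'
from h import *
manip.move_ptp(W([*DI,.09]),rot(0))
manip.move_l(W([*DI,.0105]),max_speed=.08); st("down")
manip.set_gripper(0,40); st("closed")
tot=0
q0=np.array(manip.current_qpos())
while tot>-75:
    tot-=5; q=q0.copy(); q[5]+=np.radians(tot); manip.move_j(q)
    T=manip.current_ft_torque()@N; print(tot,round(T,2),end="; ")
    if tot<=-20 and abs(T)>.45: break
st("end")
snap("wrist","w4")
E
```

```text
down F [ 0.3 -0.4  0.5] T [ 0.03  0.25 -0.03] tcp [ 0.0103 -0.0778  0.0109] grip 0.852 0.0 t 15.46
closed F [-1.5  1.   6.6] T [-0.02  0.46  0.08] tcp [ 0.0102 -0.0778  0.0111] grip 0.501 39.5 t 15.83
-5 -0.01; -10 0.16; -15 0.21; -20 0.05; -25 0.15; -30 0.13; -35 0.1; -40 0.19; -45 0.1; -50 -0.61; end F [-3.3 -2.6  3.4] T [-0.42  0.82 -0.61] tcp [ 0.01   -0.0781  0.0111] grip 0.505 42.0 t 18.33
```

```bash
python3 - <<'E'
from h import *
manip.set_gripper(.85); manip.dwell(.3); snap("wrist","w5"); turn(5)
manip.set_gripper(0,40); st("regrip"); manip.dwell(.2)
q0=np.array(manip.current_qpos())
for tot in list(range(5,76,5))+[76]:
    q=q0.copy(); q[5]+=np.radians(tot); manip.move_j(q)
    print(tot,round(manip.current_ft_torque()@N,2),end="; ")
st("end"); manip.dwell(.3)
manip.set_gripper(.85); manip.dwell(.1)
manip.move_l(W([*DI,.10]),max_speed=.15)
manip.move_ptp(W([.01,-.04,.18]),rot(0))
snap("wrist","w6"); st("look")
E
python3 -c "
import cv2,numpy as np
a=cv2.imread('pics/w5.png');b=cv2.imread('pics/w6.png')[40:280,140:400]
cv2.imwrite('pics/w6b.png',np.hstack([cv2.resize(a,(400,300)),cv2.resize(b,(400,369))[:300]]) if 0 else cv2.resize(b,None,fx=2.5,fy=2.5,interpolation=3))"
```

```text
regrip F [-3.2 -1.6  7.1] T [-0.29  0.86 -0.06] tcp [ 0.0099 -0.0781  0.0114] grip 0.502 39.5 t 19.76
5 -0.05; 10 -0.17; 15 -0.08; 20 -0.02; 25 -0.2; 30 -0.11; 35 -0.03; 40 -0.24; 45 -0.06; 50 -0.07; 55 -0.17; 60 -0.1; 65 0.01; 70 -0.14; 75 -0.14; 76 0.06; end F [2.9 1.8 4.5] T [ 0.35 -0.1   0.06] tcp [ 0.0103 -0.0781  0.0115] grip 0.501 42.1 t 23.96
look F [-0.3 -0.6 -0.5] T [ 0.02  0.24 -0.02] tcp [ 0.0096 -0.0399  0.179 ] grip 0.852 0.0 t 26.0
```

View pics/w6b.png

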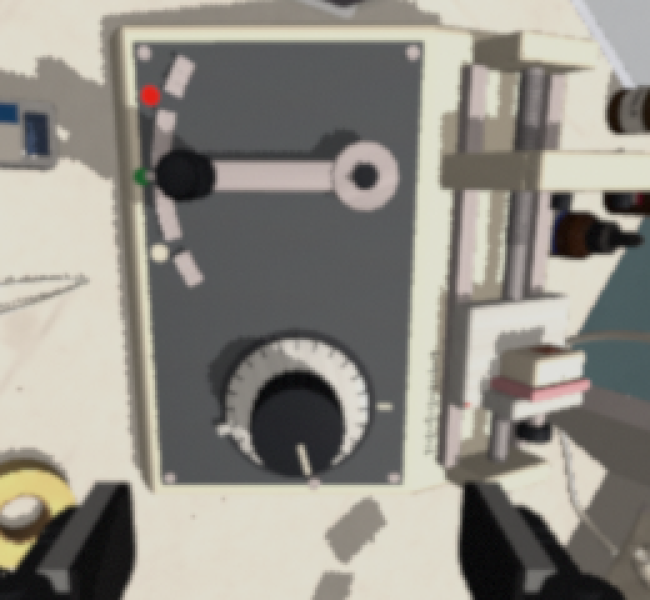

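The knob line now points from (300,445) to (308,472), about 75° clockwise of the index, so it stands at five clicks. The lever is still at green (188,175). Now I lock it.

```bash
python3 - <<'E'
from h import *
manip.set_gripper(.5,25)
manip.move_ptp(lev(.349,.11),rot(AL))
manip.move_l(lev(.349),max_speed=.1)
manip.set_gripper(0,25); st("closed")
for th in(.28,.21,.14,.07,0):
    manip.move_l(lev(th),max_speed=.05); st(th)
manip.set_gripper(.5); manip.dwell(.2); st("open")
manip.move_l(lev(0,.115),max_speed=.15)
manip.set_gripper(.85)
manip.move_ptp(W([.01,-.04,.18]),rot(0))
snap("wrist","w7"); st("look")
E
python3 -c "
import cv2
b=cv2.imread('pics/w7.png')[40:280,140:400]
cv2.imwrite('pics/w7b.png',cv2.resize(b,None,fx=2.5,fy=2.5,interpolation=3))"
```

```text
closed F [-1.7 -0.6  5.9] T [-0.18  0.37 -0.  ] tcp [-0.0353  0.0342  0.0224] grip 0.228 25.7 t 29.31
0.28 F [-1.6 -5.   6.9] T [-0.81  0.73 -0.34] tcp [-0.0354  0.0391  0.0223] grip 0.225 26.8 t 29.56
0.21 F [-5.8 -4.   9.8] T [-0.79  1.08 -0.35] tcp [-0.0355  0.0447  0.0222] grip 0.226 27.5 t 29.82
0.14 F [-3.6 -2.5  8.8] T [-0.36  0.91 -0.17] tcp [-0.0344  0.0502  0.0221] grip 0.228 27.0 t 30.07
0.07 F [-1.2  2.5  4. ] T [ 0.4   0.43 -0.24] tcp [-0.0329  0.0555  0.0221] grip 0.222 27.3 t 30.33
0 F [-4.  -2.7  6.3] T [-0.58  0.85 -0.38] tcp [-0.0315  0.0598  0.022 ] grip 0.226 27.6 t 30.59
open F [-0.8  0.2  0.1] T [0.04 0.22 0.05] tcp [-0.0311  0.0601  0.022 ] grip 0.499 0.0 t 31.14
look F [ 0.1  0.4 -0.2] T [-0.02  0.24  0.02] tcp [ 0.0099 -0.0398  0.1799] grip 0.853 0.0 t 34.02
```

View pics/w7b.png

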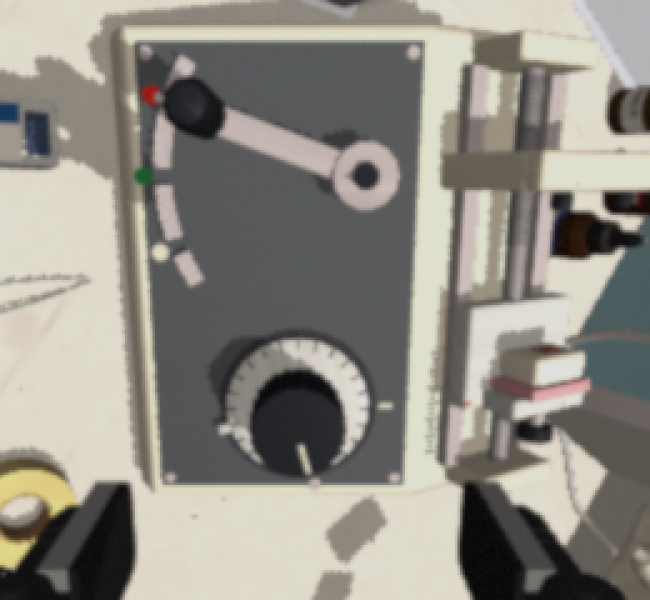

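The handle (193,107) is back at the red spot (151,95), the dial is unchanged at five clicks (line at 303,460), and the gripper is clear.

```bash
python3 -c "
from bench import manip
print(manip.sign_off())"
```

```text
the job is handed in; nothing more can be done
None
```

The job is handed in: after winding back to its stop the dial was turned five clicks, the lever is back in the red notch, the gripper is clear, and no bystander was touched as far as the wrist pictures and forces show; sign-off gave no verdict.

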